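# Hold the sprung key switch of the cooker supply turned

## Robot

A 6-joint arm with a two-finger parallel gripper is mounted at the origin on a cart in front of the work surface, level with it; the furniture and walls round the work are solid. World frame = base frame: x ahead of the robot, y to its left, z up, the work surface at z = 0. Lengths are in m, angles in rad, forces in N, time in s.
With the tool pointing down it reaches from about 0.4 to 0.825 m from the base axis. Payload 7 kg.
Tool frame: the origin (TCP) lies midway between the tips of the shut fingers; the grasp point (between the pads) lies arm.hold_point_z behind it (arm.hold_point_z is the distance from the TCP to the grasp point, in m); z points along the fingers, y is the line along which they close (so a half turn about z gives the same grasp; the last joint's range is limited). The gripper opens to 88 mm and grips with 3 to 60 N. Pads are 19 mm wide; open, the fingers measure 130 mm over their backs; the gripper's body (78 mm by 193 mm) begins 47 mm behind the grasp point.
Start: joints at [-0.911, 0.359, 0.012, 0, -1.224, -0.288], TCP at [0.245, -0.629, 0.227] pointing down, gripper open.
Joint ranges: [-3.07, 3.07], [-1.43, 2.12], [-1.02, 1.25], [-3.03, 1.67], [-3.05, -0], [-3.03, 3.03]. Speed limits (rad/s): [2.39, 2.39, 3.01, 3.14, 3.14, 3.14].

## Interface

Orientations are given as [roll, pitch, yaw] about the fixed x, y, z axes, in that order (R = Rz(yaw) Ry(pitch) Rx(roll)).
In Python, from station import arm gives the robot as it stands.
- The arm moves only by the shell command python3 -m crank 'ROWS' [OPENING] [FORCE]. ROWS is JSON, a list that holds one entry, the list of rows, each a list of 4 numbers: the shift along the tool's x, y, z in units of 25 mm (1.0 is 25 mm), then the turn about the tool's z in units of 5 degrees (1.0 is 5 degrees). A call has 1 to 12 rows; each row is the pose to reach, as a shift and turn from the pose commanded when the call began, along the tool's axes at that moment; what a row does not reach only later rows make up. A row lasts 1/8 s, in which the tool goes at most 62.5 mm and 10.7 degrees, less where a joint would pass 70% of its speed; a pose out of reach is approached as far as the arm can. A call with a gripper value outside its range is refused whole. OPENING is the closure, from 0 (fully open) to 1 (shut), set as the call begins (- or left out, the last holds). The fingers move at their own pace and stop on an object; FORCE is the grip in N (left out, the last holds). Time passes only in rows, so rows that repeat a pose let the fingers close. It gives the time, the measured TCP pose, the force, the opening and the grip force at its end, in the units of the state.
- arm.get_state(): the state, without advancing time (a new reading comes with each control period).
- arm.grab_frame(name): name is "scene" or "top" or "wrist"; returns (picture, depth): 480x640x3 uint8, red, green, blue; 480x640 float32, m along the optical axis (not along the pixel's ray), 0 where there is no reading.
- arm.get_calibration(name): a dict with "mtx" (3x3 intrinsics, pixels), "R" (3x3) and "t" (3): a world point X has camera coordinates R X + t; the wrist camera has in their place "mount" (4x4, takes a point from camera to tool coordinates, whose origin is the TCP and whose axes are the flange's). Camera axes: x right, y down, z forward; pixel columns grow to the right and rows downward; lengths in m; the calibration is good to about 2 mm. A picture is of the moment at which its call begins: read the wrist's pose just before it. get_calibration takes no time and is no camera call.
- arm.job_done(): hands the job in; it is judged then, once.
Trained networks look in the newest picture that a camera, given by its name, has taken for a name from the list of things; names that differ only in an ending like _2 or _b are one class to them, and where a whole thing is asked for, a point or a joint stands for the part that bears it (a point fixed in the world has none). Each returns a list of dicts, best first, with "score" (0 to 1); they miss things now and then, are a little off and sometimes report something else, mostly with a low value. They report only what shows in the picture. A call takes as long as a camera call.
- arm.recognise(thing, camera): "extent" ([left, top, width, height] in pixels, round what is visible of it).
- arm.trace(thing, camera): "mask" (480x640 bool, what is visible of it) and "extent" ([left, top, width, height] in pixels, round what is visible of it).
The state is a dict: "t": time; "q": joint angles; "qd": joint speeds; "joint_efforts": joint torques, N m; "eef_pos": TCP position; "ee_rot": TCP orientation; "force": force on the tool from outside, world axes, zero at the start; "moment": the same for the moment, N m; "width": finger opening in m; "gripper_force": force on a finger pad.
Only numpy, scipy, OpenCV 4.12 (cv2) and the standard library are available. Lean on these libraries where they do the work, as an engineer would, in place of code of your own. Each camera call takes 0.05 s, during which the arm holds its last target. There are 200 camera calls.

## Task

Take the key out of its rest and put it into the lock on top of the metal switch box, working it all the way down past the sticky pins (a small wiggle helps when it catches). Then turn it a quarter turn clockwise, seen from above, against its spring to the stop. Finish while still gripping the key and holding it turned, fully in and upright, and leave the small tub, the salt shaker and the label roll where they stand.

Things in the scene. Friction and masses are not known exactly. Their poses are not given: they have to be found in the camera images.
- switch_box: Aluminium switch box fixed to the table, 130 (x) x 110 (y) x 45 mm, with a square steel lock turret 48 x 48 mm in the middle of its lid, top face 78 mm above the table. Origin: centre of the underside; z up. May have swapped places with the key rest. In the lock two sprung pins, 9 and 16 mm above the slot's floor, resist the key: up to 20 N straight, less with turns of a few degrees to and fro.
- keyway (a point): Centre of the keyway's mouth on the turret's top, on the turning axis. x: the slot's long side; z up. Slot 18.5 x 7.5 mm, 3 mm chamfer round the mouth, 33 mm deep. Its top 6 mm is a fixed plate, below is the turning plug: the key turns only when within about 3 mm of fully in. Fully in, its tip is on the slot's floor and the bow's centre is 30 mm above this point.
- plug (a joint): Angle of the lock's plug, rad: 0 at rest (slots in line), growing clockwise from above to a stop at 1.6 (a quarter turn). A spring turns it back to 0 when let go (0.05 N m at 0, 0.15 N m at the stop). The plug lags the key by the play in the slot, up to about 0.16 rad.
- key_bow (a point): Centre of the key's bow: black flat grip 32 wide (x), 9 thick (y), 40 mm tall (z). Below it a round neck 19 mm long, then a flat steel blade 16 wide (x), 5 thick (y), 24 mm long, its last 8 mm tapering to a point: tip 63 mm below this point. About 50 g. Starts upright in the rest, this point 67 mm above the table, z up. Alike both ways round (half a turn about z fits too).
- key_rest: Grey block fixed to the table, 76 x 56 x 30 mm high, with a slot along its own x in which the key stands blade down, 26 mm deep with under 1 mm of play. Origin: centre of the underside. To free the key lift it straight up by 30 mm or more.
- deli_cup_4_mid (a point): Small clear tub with lid, 86 x 78 x 59 mm, loose, to be left alone. Point 30 mm above the table, half-way up.
- salt_shaker_mid (a point): Salt shaker, 44 mm round, 90 mm tall, loose, to be left alone. Point half-way up.
- label_roll_mid (a point): White roll of labels lying flat, 62 mm round, 28 mm high, loose, to be left alone. Point half-way up.

How it is judged:
On the way:
1. the key is fully in the lock, which is still unturned (horizontal distance between key_bow and keyway below 0.01 m and z of key_bow in the frame of keyway below 0.033 m and value of joint plug below 0.3 rad), for 0.2 s.
At the end, for the whole second after the job is handed in: The program ends with the fingers still gripping the key (over 1 N): the key is upright within 0.2 rad, its bow's centre within 10 mm of the keyway's axis and at most 34 mm above the mouth (30 is fully in), and the plug is held at more than 1.3 rad (value of joint plug above 1.3 rad and horizontal distance between key_bow and keyway below 0.01 m and z of key_bow in the frame of keyway below 0.034 m and angle between key_bow's own z axis and vertical below 0.2 rad and contact force between the fingers and key above 1 N); the arm keeps its last pose, push and grip.
It fails at once if the tub, the salt shaker or the label roll is moved more than 30 mm (distance of any of deli_cup_4_mid, salt_shaker_mid, label_roll_mid from where it was at the start of the episode above 0.03 m).
It also fails if it takes over 48 s, if anything falls off the work surface, if the arm or the gripper's body presses on something with over 40 N, if the wrist force passes 120 N, or if a joint passes its speed limit or range.

## Working session

There is one attempt and no reset: what is moved stays moved. The work goes in short steps, Python scripts to look and compute and a shell command to move; the robot and the scene stay as the last step left them, time stands still between calls to the robot, and variables do not carry over. Pictures are saved under pics/ and viewed, at most 10 in all, crops included, and the job is handed in when it is done.

```bash
ls; mkdir -p pics
python3 - <<'E'
from station import arm
import cv2,numpy as np
s=arm.get_state();print({k:np.round(v,3) for k,v in s.items()},arm.hold_point_z)
ims=[]
for c in("scene","top"):
    p,d=arm.grab_frame(c);ims.append(cv2.resize(p[...,::-1],(400,300)) if 0 else p[...,::-1])
    cal=arm.get_calibration(c);print(c,np.round(cal["mtx"],1).tolist(),np.round(cal["R"],3).tolist(),np.round(cal["t"],3))
    cv2.imwrite(f"pics/{c}0.png",ims[-1])
    np.savez(f"{c}0.npz",p=p,d=d)
    for n in("switch_box","key_bow","key_rest","deli_cup_4_mid","salt_shaker_mid","label_roll_mid"):
        r=arm.trace(n,c)
        for o in r[:2]:
            m=o["mask"]&(d>0);v,u=np.nonzero(m)
            if len(v)<5: continue
            K=cal["mtx"];z=d[v,u];P=np.stack([(u-K[0,2])/K[0,0]*z,(v-K[1,2])/K[1,1]*z,z])
            X=(cal["R"].T@(P-np.array(cal["t"]).reshape(3,1)))
            top=X[:,X[2]>np.percentile(X[2],95)-.004]
            print(c,n,round(o["score"],2),o["extent"],"med",np.round(np.median(X,1),3),"min",np.round(np.percentile(X,2,axis=1),3),"max",np.round(np.percentile(X,98,axis=1),3))
print(np.round(arm.get_calibration("wrist")["mount"],3).tolist())
E
```

```text
pics
{'t': np.float64(0.0), 'q': array([-0.911,  0.359,  0.011, -0.   , -1.224, -0.288]), 'qd': array([ 0.001,  0.001, -0.001,  0.   , -0.   , -0.001]), 'joint_efforts': array([-0.0000e+00, -5.8272e+01,  2.9305e+01,  6.9970e+00,  7.0000e-03,
       -0.0000e+00]), 'eef_pos': array([ 0.245, -0.628,  0.226]), 'ee_rot': array([ 3.14, -0.  , -2.77]), 'force': array([ 0.631,  0.661, -0.459]), 'moment': array([-0.023,  0.02 ,  0.038]), 'gripper_force': np.float64(0.0), 'width': np.float64(0.088)} 0.0188
scene [[526.1, 0.0, 308.7], [0.0, 526.1, 236.7], [0.0, 0.0, 1.0]] [[0.749, -0.662, 0.023], [-0.241, -0.305, -0.921], [0.617, 0.684, -0.388]] [-0.51   0.144  0.9  ]
scene switch_box 0.63 [313.0, 254.4, 88.0, 64.1] med [ 0.49  -0.345  0.037] min [ 0.457 -0.376  0.004] max [ 0.586 -0.27   0.077]
scene key_bow 0.81 [249.5, 209.1, 13.3, 21.3] med [0.516 0.001 0.069] min [ 0.502 -0.005  0.043] max [0.531 0.01  0.087]
scene key_bow 0.51 [234.1, 227.2, 39.1, 23.3] med [ 0.502 -0.011  0.026] min [ 0.479 -0.028  0.003] max [0.549 0.032 0.032]
scene key_rest 0.87 [236.4, 226.0, 37.4, 25.1] med [ 0.505 
[... 1066 characters left out ...]
57] min [ 0.612 -0.181  0.029] max [ 0.682 -0.111  0.061]
top deli_cup_4_mid 0.93 [283.5, 177.5, 42.3, 38.2] med [ 0.647 -0.146  0.057] min [ 0.612 -0.181  0.009] max [ 0.682 -0.108  0.061]
top salt_shaker_mid 0.74 [299.9, 298.2, 19.8, 17.1] med [ 0.42  -0.164  0.083] min [ 0.404 -0.183  0.032] max [ 0.438 -0.144  0.091]
top label_roll_mid 0.58 [415.3, 194.6, 33.5, 29.2] med [ 0.637 -0.408  0.028] min [ 0.609 -0.437  0.003] max [ 0.667 -0.379  0.031]
top label_roll_mid 0.19 [303.7, 296.7, 14.8, 17.7] med [ 0.421 -0.165  0.084] min [ 0.405 -0.182  0.035] max [ 0.441 -0.146  0.091]
[[-0.001, -0.955, -0.296, 0.081], [1.0, -0.001, 0.0, -0.0], [-0.001, -0.296, 0.955, -0.16], [0.0, 0.0, 0.0, 1.0]]
```

Run:
```python
import cv2,numpy as np
a=cv2.imread("pics/top0.png");cv2.imwrite("pics/c.png",cv2.resize(a[160:320,200:460],(780,480),interpolation=cv2.INTER_CUBIC))
```

```text
(no output)
```

View pics/c.png

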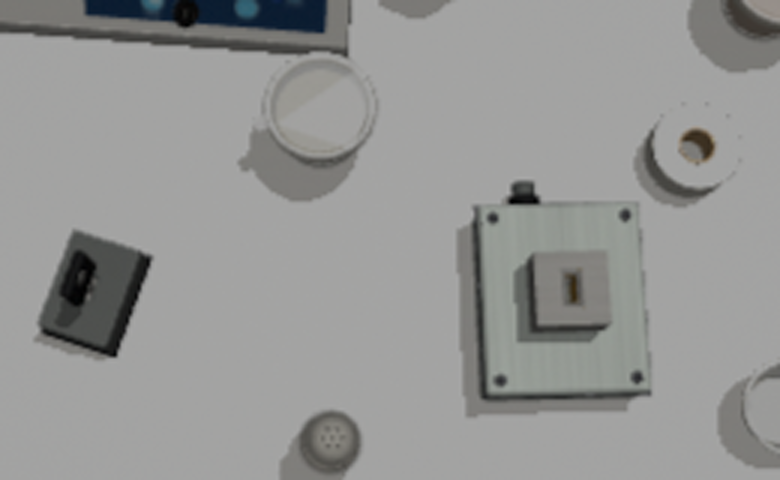

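View pics/scene0.png

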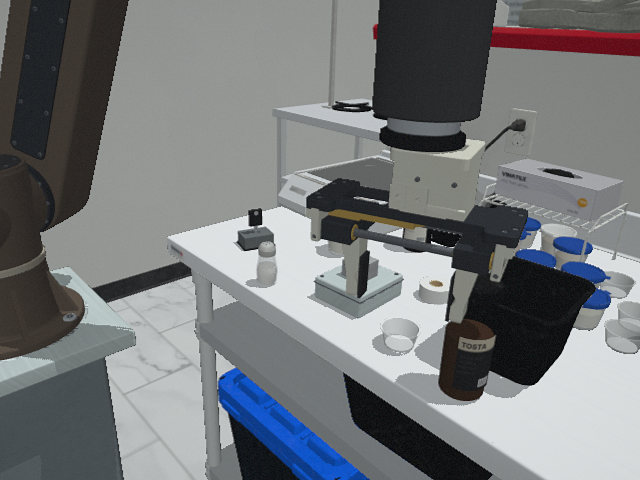

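The top crop shows the rest at about (95,290), turned about −20°, and the box's slot at (573,288), nearly along world x. The scene view shows a clear path. I'll fly the wrist camera over the turret first.

```bash
cat > h.py <<'E'
from station import arm
import cv2,numpy as np
from scipy.spatial.transform import Rotation as Ro
def state():
    s=arm.get_state();return s
def wrist(name):
    s=arm.get_state();p,d=arm.grab_frame("wrist");c=arm.get_calibration("wrist")
    T=np.eye(4);T[:3,:3]=Ro.from_euler("xyz",s["ee_rot"]).as_matrix();T[:3,3]=s["eef_pos"]
    T=T@np.array(c["mount"]);cv2.imwrite(f"pics/{name}.png",p[...,::-1]);np.savez(name,p=p,d=d,T=T,K=c["mtx"])
    print("yaw",np.degrees(s["ee_rot"]),"pos",s["eef_pos"],"t",s["t"])
    return p,d,T,np.array(c["mtx"])
def cloud(d,T,K):
    v,u=np.mgrid[:480,:640];P=np.stack([(u-K[0,2])/K[0,0]*d,(v-K[1,2])/K[1,1]*d,d],-1)
    X=P@T[:3,:3].T+T[:3,3];X[d<=0]=np.nan;return X
def onplane(uv,z,T,K):
    r=np.c_[(np.asarray(uv,float)-[K[0,2],K[1,2]])/[K[0,0],K[1,1]],np.ones(len(uv))]@T[:3,:3].T
    return T[:3,3]+r*((z-T[2,3])/r[:,2])[:,None]
E
python3 -m crank '[[[-1.5,0.8,0.1,0.5],[-3.5,1.8,0.3,1],[-5.6,2.8,0.5,2],[-7.7,3.9,0.7,3],[-9.8,5,0.9,4],[-11.9,6,1,4.3],[-13.8,7,1,4.3],[-15,7.6,1,4.3],[-15,7.6,1,4.3],[-15,7.6,1,4.3]]]' 0
python3 - <<'E'
from h import *
p,d,T,K=wrist("w1");X=cloud(d,T,K)
m=(abs(X[...,2]-.078)<.006)
pts=X[m];print(len(pts),np.nanmin(pts,0),np.nanmax(pts,0),np.median(pts,0))
for r in arm.trace("switch_box","wrist")[:2]: print(r["score"],r["extent"])
E
```

```text
t: 1.95
eef_pos: [0.5253, -0.3157, 0.2016]
ee_rot: [3.142, -0.0, 3.139]
force: [-0.7, -0.7, -0.5]
width: 0.0873
gripper_force: 0.0
yaw [ 1.79999712e+02 -1.09413474e-02  1.79824898e+02] pos [ 0.52534457 -0.31568173  0.20155102] t 1.95
6286 [ 0.40445519 -0.54060157  0.07200088] [ 0.58134407 -0.15152783  0.08399813] [ 0.52189336 -0.31775072  0.07932063]
0.63 [239.6, 119.2, 151.2, 180.0]
```

View pics/w1.png

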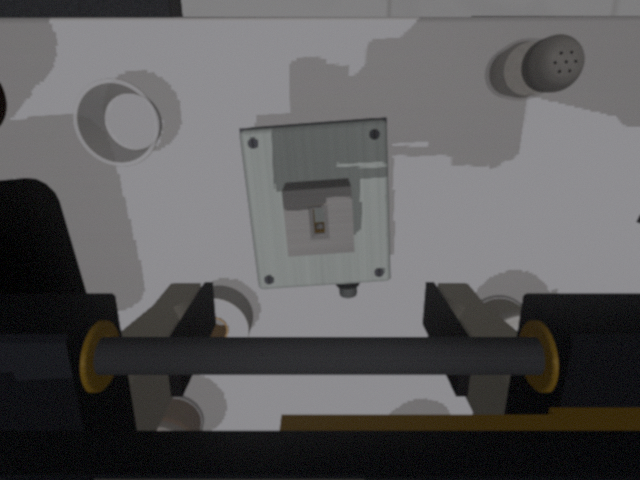

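The wrist view shows the box, with the turret at about (320,220) and the slot at (318,222). I'll measure the square and slot numerically.

```bash
cat > lock.py <<'E'
from h import *
def lock(p,d,T,K,zt=0.078):
    X=cloud(d,T,K)
    m=((abs(X[...,2]-zt)<.005)&(np.hypot(X[...,0]-.523,X[...,1]+.317)<.05)).astype(np.uint8)
    n,l,st,_=cv2.connectedComponentsWithStats(m);k=1+np.argmax(st[1:,4]);c=(l==k).astype(np.uint8)
    hs=cv2.findContours(c,cv2.RETR_EXTERNAL,cv2.CHAIN_APPROX_NONE)[0];h=max(hs,key=cv2.contourArea)[:,0]
    W=onplane(h,zt,T,K)[:,:2]*1000
    print("turret z",np.nanmedian(X[l==k],0),"rect",cv2.minAreaRect(W.astype(np.float32)))
    full=cv2.fillPoly(np.zeros_like(c),[h.reshape(-1,1,2)],1)
    full=cv2.erode(full,np.ones((9,9)));hole=(full>0)&((X[...,2]<zt-.004)|np.isnan(X[...,2]))
    v,u=np.nonzero(hole)
    if len(v)>5:
        Wh=onplane(np.c_[u,v],zt,T,K)[:,:2]*1000
        print("hole",len(v),cv2.minAreaRect(Wh.astype(np.float32)),Wh.mean(0))
if __name__=="__main__":
    f=np.load("w1.npz");lock(f["p"],f["d"],f["T"],f["K"])
    im=cv2.imread("pics/w1.png")[170:270,270:370];cv2.imwrite("pics/w1c.png",cv2.resize(im,(600,600),interpolation=cv2.INTER_CUBIC))
E
python3 lock.py
```

```text
turret z [ 0.5233406  -0.31637544  0.07932531] rect ((524.4368896484375, -316.273193359375), (49.8079833984375, 48.22908401489258), 3.975456953048706)
hole 277 ((525.0037841796875, -316.5873718261719), (37.07440948486328, 28.451519012451172), 75.00142669677734) [ 524.19096026 -316.03080928]
```

View pics/w1c.png

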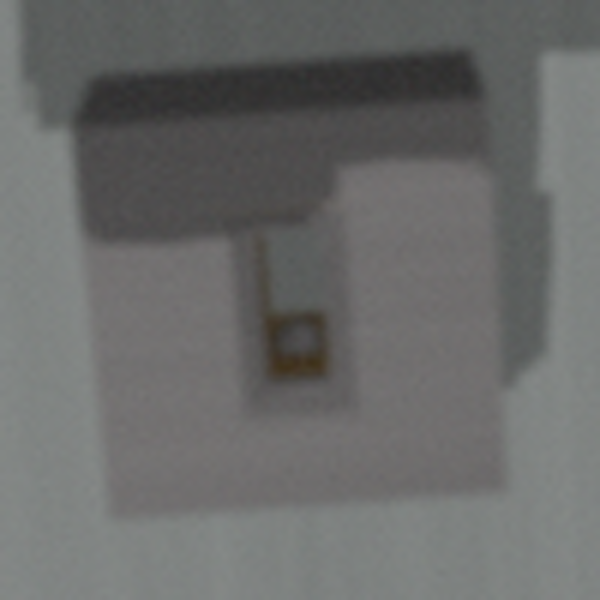

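```bash
python3 -m crank '[[[0,1.5,0,0.7],[0.1,3.6,0,1.5],[0.1,5.8,0,2.3],[0.2,8,0,3.1],[0.2,10.2,0,4],[0.3,12,0,4],[0.3,12.8,0,4],[0.3,12.8,0,4],[0.3,12.8,0,4]]]'
python3 - <<'E'
from h import *
p,d,T,K=wrist("w2");X=cloud(d,T,K)
near=np.hypot(X[...,0]-.518,X[...,1]-.003)<.06
for lo,hi,n in((.08,.094,"bowtop"),(.025,.036,"rest")):
    m=near&(X[...,2]>lo)&(X[...,2]<hi);pts=X[m]
    print(n,len(pts),"med",np.median(pts,0),cv2.minAreaRect((pts[:,:2]*1000).astype(np.float32)))
cv2.imwrite("pics/w2c.png",cv2.resize(cv2.imread("pics/w2.png")[100:340,200:440],(600,600)))
E
```

```text
t: 3.18
eef_pos: [0.519, 0.0035, 0.2016]
ee_rot: [-3.142, -0.0, 2.788]
force: [0.2, 0.1, 0.4]
width: 0.0875
gripper_force: 0.0
yaw [-1.79995748e+02 -9.61850176e-04  1.59751726e+02] pos [0.51900728 0.00345946 0.20160635] t 3.175
bowtop 598 med [0.51414746 0.006007   0.08750673] ((515.299560546875, 5.761643409729004), (9.697285652160645, 31.607715606689453), 72.77299499511719)
rest 4531 med [0.51349218 0.00766697 0.03138641] ((518.2325439453125, 4.752063751220703), (50.03925704956055, 70.52549743652344), 74.41613006591797)
```

View pics/w2c.png

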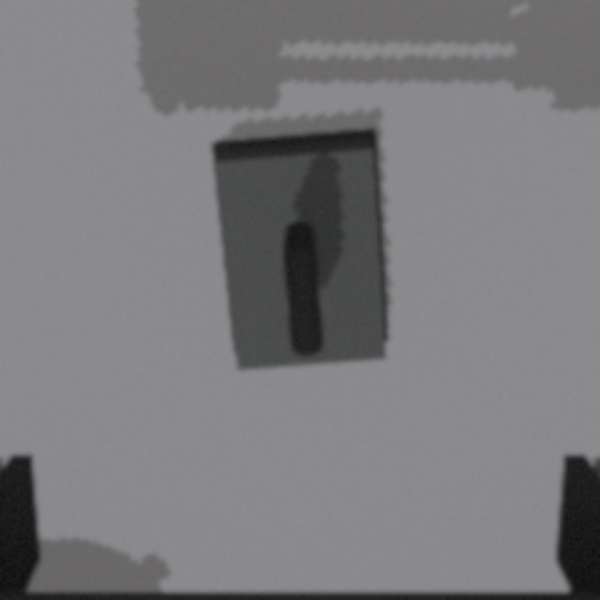

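The key's bow runs from (300,225) to (307,350) in the crop, and the rest is tilted about 4° relative to the tool. I'll correct for that, descend and grip.

```bash
python3 -m crank '[[[0.16,0.03,0.8,-0.8],[0.16,0.03,2.4,-0.8],[0.16,0.03,4,-0.8],[0.16,0.03,5.2,-0.8],[0.16,0.03,5.8,-0.8],[0.16,0.03,6.14,-0.8],[0.16,0.03,6.14,-0.8],[0.16,0.03,6.14,-0.8]]]' 0
python3 -m crank '[[[0,0,0,0],[0,0,0,0],[0,0,0,0],[0,0,0,0],[0,0,0,0],[0,0,0,0],[0,0,0,0],[0,0,0,0]]]' 1 40
```

```text
t: 4.22
eef_pos: [0.5164, 0.0067, 0.049]
ee_rot: [3.141, 0.001, 2.859]
force: [0.3, 1.1, -0.9]
width: 0.0875
gripper_force: 0.0
t: 5.22
eef_pos: [0.5156, 0.0065, 0.048]
ee_rot: [-3.142, -0.0, 2.859]
force: [-0.8, 0.5, -0.0]
width: 0.0134
gripper_force: 0.0
```

```bash
python3 -m crank '[[[0,0,0,0],[0,0,0,0],[0,0,0,0],[0,0,0,0],[0,0,0,0],[0,0,0,0]]]' 1 40
python3 -m crank '[[[0,0,-0.3,0],[0,0,-0.8,0],[0,0,-1.4,0],[0,0,-1.8,0],[0,0,-1.8,0]]]'
```

```text
t: 5.98
eef_pos: [0.5157, 0.0065, 0.0481]
ee_rot: [3.142, 0.0, 2.859]
force: [-0.5, 0.2, 0.2]
width: 0.0088
gripper_force: 40.0
t: 6.6
eef_pos: [0.5163, 0.0068, 0.0943]
ee_rot: [3.14, 0.002, 2.859]
force: [-1.0, 0.3, -0.6]
width: 0.009
gripper_force: 40.0
```

```bash
python3 -m crank '[[[0,0,-0.8,0],[-0.3,-1,-1.8,0],[-0.9,-2.8,-2.07,-0.7],[-1.5,-4.8,-2.07,-1.5],[-2.2,-6.8,-2.07,-2.3],[-2.8,-8.8,-2.07,-3.2],[-3.4,-10.6,-2.07,-4.04],[-3.8,-11.8,-2.07,-4.04],[-3.94,-12.3,-2.07,-4.04],[-3.94,-12.3,-2.07,-4.04],[-3.94,-12.3,-2.07,-4.04]]]'
python3 - <<'E'
from h import *
for c in("scene","top"):
    p,d=arm.grab_frame(c);cv2.imwrite(f"pics/{c}1.png",p[...,::-1]);np.savez(c+"1",d=d)
    for r in arm.recognise("key_bow",c)[:2]:print(c,r)
a=cv2.imread("pics/scene1.png")[190:310,290:430];b=cv2.imread("pics/top1.png")[200:320,330:450]
cv2.imwrite("pics/m1.png",np.hstack([cv2.resize(a,(420,360),interpolation=cv2.INTER_CUBIC),cv2.resize(b,(360,360),interpolation=cv2.INTER_CUBIC)]))
E
```

```text
t: 7.98
eef_pos: [0.5243, -0.3155, 0.1446]
ee_rot: [3.141, -0.0, -3.071]
force: [0.2, 0.7, -0.5]
width: 0.0088
gripper_force: 40.0
scene {'extent': [358.7, 204.5, 7.4, 43.6], 'score': 0.52}
top {'extent': [294.5, 183.2, 29.9, 33.9], 'score': 0.74}
```

View pics/m1.png

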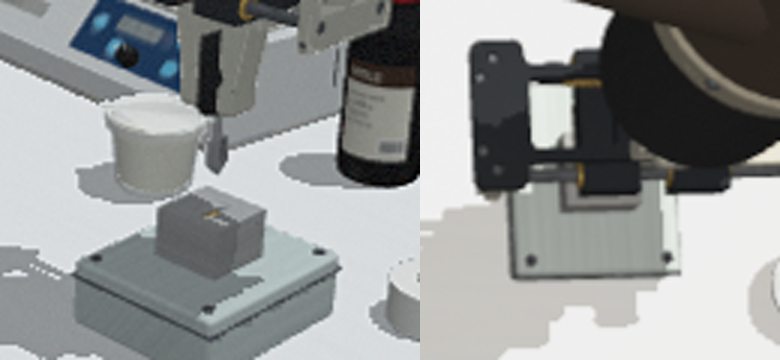

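The scene crop shows the key upright in the gripper, with the tip at crop (217,174) and the mouth at about (214,213). I'll compare them in world coordinates.

Run:
```python
from h import *
c=arm.get_calibration("scene");T=np.eye(4);T[:3,:3]=np.array(c["R"]).T;T[:3,3]=-np.array(c["R"]).T@np.array(c["t"]).ravel();K=np.array(c["mtx"])
f=lambda uv,z:onplane([uv],z,T,K)[0]*1000
print("tip",f((290+217/3,190+174/3),.1004),"mouth",f((290+214/3,190+213/3),.078), "px/mm check",f((362.3+1,248),.1004))
print("turret corners",[f((290+x/3,190+y/3),.078).round(1) for x,y in((208,186),(267,211),(156,205),(218,236))])
a=cv2.imread("pics/scene1.png")[220:275,330:395];cv2.imwrite("pics/m2.png",cv2.resize(a,(780,600),interpolation=cv2.INTER_CUBIC)[:600])
```

```text
tip [ 528.34697829 -317.94862643  100.4       ] mouth [ 521.65153794 -323.63087128   78.        ] px/mm check [ 529.75171368 -319.06568027  100.4       ]
turret corners [array([ 548. , -293.6,   78. ]), array([ 549.5, -342.2,   78. ]), array([ 501.8, -293. ,   78. ]), array([ 500.2, -347.1,   78. ])]
```

View pics/m2.png

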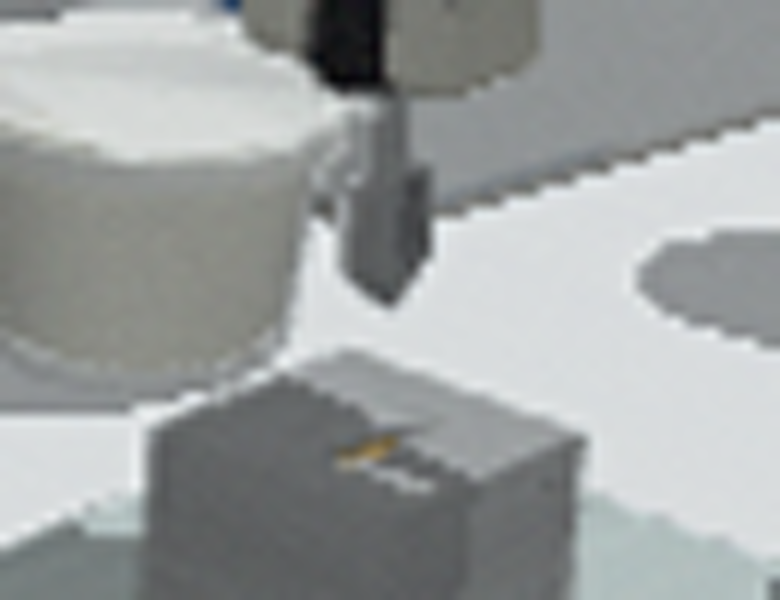

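```bash
python3 -m crank '[[[0,0,0.4,0],[0,0,0.8,0],[0,0,0.95,0],[0,0,1.05,0],[0,0,1.05,0]]]'; python3 -m crank '[[[0,0,0.08,0],[0,0,0.16,0],[0,0,0.24,0],[0,0,0.24,0]]]'
```

```text
t: 8.8
eef_pos: [0.5244, -0.3163, 0.1184]
ee_rot: [3.142, -0.0, -3.072]
force: [0.3, -0.5, -0.6]
width: 0.0087
gripper_force: 40.0
t: 9.3
eef_pos: [0.5241, -0.3165, 0.1131]
ee_rot: [-3.141, -0.0, -3.072]
force: [-2.7, -0.1, 1.7]
width: 0.0089
gripper_force: 40.0
```

```bash
python3 -m crank '[[[0.04,0,0.05,0],[0.04,0,0.12,0],[0.04,0,0.2,0],[0.04,0,0.2,0]]]'; python3 -m crank '[[[0,0,0.06,0],[0,0,0.12,0],[0,0,0.16,0],[0,0,0.16,0]]]'
```

```text
t: 9.8
eef_pos: [0.5235, -0.3163, 0.1072]
ee_rot: [3.141, -0.0, -3.072]
force: [0.2, -0.2, 0.0]
width: 0.009
gripper_force: 40.0
t: 10.3
eef_pos: [0.5234, -0.3163, 0.1035]
ee_rot: [3.142, -0.0, -3.072]
force: [-1.8, -0.8, 1.1]
width: 0.0087
gripper_force: 40.0
```

```bash
python3 -m crank '[[[0,0,0.05,0.8],[0,0,0.1,-0.8],[0,0,0.15,0.8],[0,0,0.2,-0.8],[0,0,0.25,0.8],[0,0,0.3,-0.8],[0,0,0.3,0]]]' 1 60;  python3 -m crank '[[[0,0,0.05,0.8],[0,0,0.1,-0.8],[0,0,0.15,0.8],[0,0,0.2,-0.8],[0,0,0.22,0.8],[0,0,0.25,-0.8],[0,0,0.25,0]]]'
```

```text
t: 11.18
eef_pos: [0.5223, -0.3166, 0.0978]
ee_rot: [-3.141, -0.002, -3.07]
force: [-4.9, -4.1, 7.0]
width: 0.0082
gripper_force: 60.0
t: 12.05
eef_pos: [0.5236, -0.3168, 0.0907]
ee_rot: [-3.141, 0.0, -3.071]
force: [-1.7, 0.6, 5.1]
width: 0.0087
gripper_force: 60.0
```

```bash
python3 -m crank '[[[0,0,0.03,0.6],[0,0,0.06,-0.6],[0,0,0.09,0.6],[0,0,0.12,-0.6],[0,0,0.12,0],[0,0,0.12,0]]]'
```

```text
t: 12.8
eef_pos: [0.5237, -0.317, 0.0883]
ee_rot: [-3.14, 0.001, -3.072]
force: [-3.7, -2.3, 7.8]
width: 0.009
gripper_force: 60.0
```

```bash
python3 -m crank '[[[0,0,0.03,0.6],[0,0,0.06,-0.6],[0,0,0.08,0.6],[0,0,0.08,-0.6],[0,0,0.08,0],[0,0,0.08,0]]]'
```

```text
t: 13.55
eef_pos: [0.5238, -0.3171, 0.0877]
ee_rot: [-3.14, 0.001, -3.071]
force: [-6.7, 1.9, 18.4]
width: 0.0089
gripper_force: 60.0
```

```bash
python3 -m crank '[[[0,0,0.03,0.6],[0,0,0.06,-0.6],[0,0,0.06,0.6],[0,0,0.06,-0.6],[0,0,0.06,0],[0,0,0.06,0],[0,0,0.06,0]]]'
python3 - <<'E'
from h import *
p,d=arm.grab_frame("scene");cv2.imwrite("pics/m3.png",cv2.resize(p[190:300,320:420,::-1],(545,600),interpolation=cv2.INTER_CUBIC))
E
```

```text
t: 14.42
eef_pos: [0.5238, -0.317, 0.0873]
ee_rot: [-3.139, 0.002, -3.07]
force: [-9.3, 4.6, 26.6]
width: 0.0087
gripper_force: 60.0
```

View pics/m3.png

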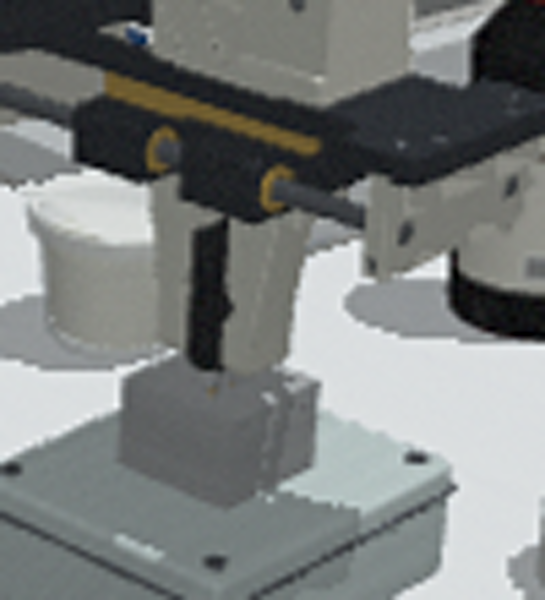

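The key is fully seated: the bow's bottom is about 10 mm above the turret and the push is 26 N, beyond the pins' limit. Now the turn.

```bash
python3 -m crank '[[[0.04,0,-0.02,0],[0.04,0,-0.04,0],[0.04,0,-0.04,1],[0.04,0,-0.04,2],[0.04,0,-0.04,3],[0.04,0,-0.04,4],[0.04,0,-0.04,5],[0.04,0,-0.04,5]]]'; python3 -c "
from station import arm;print(arm.get_state()['moment'])"
```

```text
t: 15.48
eef_pos: [0.5235, -0.316, 0.0875]
ee_rot: [3.141, 0.003, 2.775]
force: [-5.7, 9.6, 21.3]
width: 0.0087
gripper_force: 60.0
[3.66891504 2.11709912 0.11383427]
```

```bash
python3 -m crank '[[[0.03,0.01,0,1],[0.03,0.01,0,2],[0.03,0.01,0,3],[0.03,0.01,0,4],[0.03,0.01,0,5],[0.03,0.01,0,6],[0.03,0.01,0,7],[0.03,0.01,0,7]]]'; python3 -c "
from station import arm;print(arm.get_state()['moment'])"
```

```text
t: 16.48
eef_pos: [0.5244, -0.3146, 0.0876]
ee_rot: [3.137, 0.003, 2.165]
force: [-0.4, 14.5, 20.8]
width: 0.0084
gripper_force: 60.0
[5.62081314 0.56989296 0.19027148]
```

```bash
python3 -m crank '[[[0.01,0.01,0,1],[0.01,0.02,0,2],[0.01,0.03,0,3],[0.01,0.05,0,4],[0.01,0.06,0,5],[0.01,0.07,0,6],[0.01,0.08,0,7],[0.01,0.08,0,7.5],[0.01,0.08,0,7.5],[0.01,0.08,0,7.5]]]'; python3 -c "
from station import arm;s=arm.get_state();print(s['moment'],s['q'])"
```

```text
t: 17.73
eef_pos: [0.5258, -0.3141, 0.0876]
ee_rot: [3.136, 0.001, 1.511]
force: [-1.7, 10.4, 19.2]
width: 0.0085
gripper_force: 60.0
[3.76882473 0.79135711 0.17323834] [-2.20077702e-01  3.75148387e-01 -3.08825210e-01 -1.95053242e-04
 -8.81599923e-01 -2.98080351e+00]
```

```bash
python3 -m crank '[[[0,0,0,0],[0,0,0,0],[0,0,0,0]]]'; python3 -c "
from station import arm;print(arm.job_done())"
```

```text
t: 18.1
eef_pos: [0.5258, -0.3141, 0.0876]
ee_rot: [3.136, 0.001, 1.511]
force: [-2.3, 9.3, 19.0]
width: 0.008
gripper_force: 60.0
the job is handed in; nothing more can be done
None
```

I handed the job in at 18.1 s with the key seated in the lock, turned about 97° clockwise at the gripper and still held with 60 N. `job_done()` returned no verdict, and the plug angle is inferred (about 1.54 rad or more after the slot's play), not measured.

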